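# Close and lock the closet-light battery box

### The arm

A 6-joint arm with a two-finger parallel gripper is mounted at the origin on the work surface. World frame = base frame: x ahead of the robot, y to its left, z up, the work surface at z = 0. Lengths are in m, angles in degrees, forces in N, time in s.
With the tool pointing down it reaches from about 0.3 to 0.75 m from the base axis. Payload 8.5 kg.
Tool frame: the origin (TCP) lies at the very end of the fingers, on their centre line; the grasp point (between the pads) lies 19 mm behind it (env.hold_point_z is the distance from the TCP to the grasp point, in m); z points along the fingers, y is the line along which they close (so a half turn about z gives the same grasp; the last joint's range is limited). The gripper opens to 85 mm and grips with 20 to 120 N. Pads are 22 mm wide; open, the fingers measure 114 mm over their backs; the gripper's body (76 mm by 85 mm) begins 54 mm behind the grasp point. The pads swing forward as they close: fully open they stand 13 mm farther back than shut.
Start: joints at [-75.991, 21.807, 74.336, -0, 83.858, -12.336], TCP at [0.244, -0.493, 0.231] pointing down, gripper open.
Joint ranges: [-178.18, 178.18], [-50.72, 133.34], [12.68, 142.11], [-81.47, 261.47], [9.98, 163.14], [-165.26, 165.26]. Speed limits (degrees/s): [136.94, 136.94, 180, 180, 180, 180].

### API

Orientations are given as a 3x3 rotation matrix whose columns are the frame's x, y, z axes.
In Python, from rig import env, optics gives the robot as it stands.
- The arm moves only by the shell command python3 -m jog 'ROWS' [OPENING] [FORCE]. ROWS is JSON, a list of rows, each an object with "linear": the shift along the tool's x, y, z in units of 40 mm (1.0 is 40 mm), a list of three; "roll": the turn about the tool's z in units of 5 degrees (1.0 is 5 degrees). A call has 1 to 12 rows; each row shifts and turns the commanded pose from where the row before left it, along the tool's axes as they then stand; what a row does not reach is not made up. A row lasts 1/12 s, in which the tool goes at most 41.7 mm and 7.16 degrees, less where a joint would pass 70% of its speed; a pose out of reach is approached as far as the arm can. A call is refused whole if a number of a shift passes 1 or a number of a turn 1, either way. A call with a gripper value outside its range is refused whole. OPENING is the opening, from -1 (shut) to 1 (fully open), set as the call begins (- or left out, the last holds). The fingers move at their own pace and stop on an object; FORCE is the grip in N (left out, the last holds). Time passes only in rows, so rows that do not move let the fingers close. It gives the time, the measured TCP pose, the force, the opening and the grip force at its end, in the units of the state.
- env.observe(): the state, without advancing time (a new reading comes with each control period).
- optics.get_image(name): name is "side" or "top" or "wrist"; returns the picture (480x640x3 uint8, red, green, blue); there is no depth.
- optics.calibration(name): a dict with "fov_y" (degrees; the focal length in pixels is half the picture's height over the tangent of half this angle, whatever the lens; pixels are square), "cx", "cy" (the principal point, pixels), "T" (4x4, takes a point from camera to world coordinates). Camera axes: x right, y down, z forward; pixel columns grow to the right and rows downward; lengths in m; the calibration is good to about 2 mm. A picture is of the moment at which its call begins: read the wrist's pose just before it. calibration takes no time and is no camera call; for the wrist camera it gives the pose at the moment of the call.
- env.close_job(): hands the job in; it is judged then, once.
The state is a dict: "time_s": time; "q": joint angles; "qvel": joint speeds; "joint_efforts": joint torques, N m; "position": TCP position; "tool_rot": TCP orientation; "ft_force": force on the tool from outside, world axes, zero at the start; "wrist_torque": the same for the moment, N m; "grip_width": finger opening in m; "gripper_force": force on a finger pad.
Only numpy, scipy, OpenCV 4.12 (cv2) and the standard library are available. Lean on these libraries where they do the work, as an engineer would, in place of code of your own. Each camera call takes 0.05 s, during which the arm holds its last target. There are 200 camera calls.

### The job

The battery of the closet light has been changed and its box was left open. Swing the box's lid fully shut, then push the winged stud in, turn it clockwise until it locks, and let go. It turns only in a narrow band of its travel, a little short of the bottom: feel for it, do not force the stud down or round, and leave the other things on the surface where they are.

Things in the scene. Friction and masses are not known exactly. Their poses are not given: they have to be found in the camera images.
- box: White plastic battery box, 200 x 180 x 90 mm high (without lid), fixed to the surface, open at the top, walls 5 mm. Origin: centre of its underside; z up; +x points to the side with the lid's hinge, -x to the side with the stud. The closed lid's top is 98 mm above the surface.
- lid (a joint): Lid angle (rad): 0 shut, grows as it opens upward, at most 1.3. Plate 198 x 180 x 8 mm, hinged along the box's +x upper edge (hinge line at box x = +100 mm, z = 90 mm, along box y). The hinge is stiff: the lid stays where it is left and takes 0.1 to 0.8 N m to move down. Nothing latches it but the stud.
- lid_edge (a point): Middle of the lid's free edge, on its top face, 200 mm from the hinge line; moves with the lid.
- stud_top (a point): Centre of the top of the steel winged stud, held captive in the lid 155 mm from the hinge line, on the middle line. From the top down: wing (flat bar) 38 long, 12 thick, 20 high; round flange 34 across, 4 thick; 19 mm of shank above the lid's top face. Top 141 mm above the surface with lid shut and stud up. The point's x axis lies along the wing, z up along the stud.
- stud_press (a joint): How far the stud is pushed in (m): 0 up; spring 3 N plus 0.3 N per mm. A cross pin (20 mm long, 4 mm square) below sits in a slot that blocks turning until pushed through. It is free to turn over 1.5 mm of travel, then drops into a groove 2.5 mm deep that blocks it again; the groove's floor is hard, felt as a sharp rise of force. Floor at 9 to 17 mm, unmeasured; free 2.5 to 4 mm above it.
- stud (a joint): Turn of the stud (rad): about 0 with the wing pointing to the hinge, positive clockwise from above. The locking notch is at 1.40 (play up to 0.15); a stop at 1.50 may be leant on. Let go at the notch, the spring lifts the pin 3 mm into it and it is locked (2 to 10 mm in). Friction 0.03 N m keeps it where it is left.
- receptacle: Steel receptacle inside the box under the stud's place, with slot, notch and groove; hidden by the shut lid. Origin: at the box's underside on the stud's axis (box x = -55 mm, y = 0). The stud's pin bears on it: more than 20 N between them is forcing, by pressing on the floor or by wrenching the pin against slot or groove.
- spare_battery: Loose black battery pack, 70 x 45 x 30 mm high. Origin: centre of its underside. To be left alone.
- polish_tin: Loose round metal tin, 68 mm across, 24 mm high. Origin: centre of its underside. To be left alone.
- brush: Loose small brush lying on the surface, 200 x 42 x 20 mm, its length along its x axis, handle to -x. Origin: its middle, on the surface. To be left alone.

How it is judged (in metres and radians):
On the way, in this order (a step that is already met when the one before it is completed fails the run):
1. the lid is shut (value of joint lid below 0.012 rad), for 0.2 s.
2. with the lid shut, the stud is turned to the lock (value of joint stud above 1.22 rad and value of joint lid below 0.012 rad), for 0.1 s.
At the end, for the whole second after the job is handed in: The lid is shut (within 0.012 rad), the stud is turned at least 1.22 rad clockwise and held in by its notch (1 to 11.5 mm in), and it has been let go (all of step 2 and value of joint stud_press between 0.001 and 0.0115 m and contact force between the fingers and box below 0.1 N); the robot touches nothing.
It fails at once if the stud was forced: more than 20 N between its cross pin and the receptacle (contact force between stud and receptacle above 20 N).
It fails at once if the spare battery was moved more than 20 mm (distance of spare_battery from where it was at the start of the episode above 0.02 m).
It fails at once if the tin was moved more than 20 mm (distance of polish_tin from where it was at the start of the episode above 0.02 m).
It fails at once if the brush was moved more than 20 mm (distance of brush from where it was at the start of the episode above 0.02 m).
It also fails if it takes over 61 s, if anything falls off the work surface, if the arm or the gripper's body presses on something with over 40 N, if the wrist force passes 120 N, or if a joint passes its speed limit or range.

## Working session

There is one attempt and no reset: what is moved stays moved. The work goes in short steps, Python scripts to look and compute and a shell command to move; the robot and the scene stay as the last step left them, time stands still between calls to the robot, and variables do not carry over. Pictures are saved under pics/ and viewed, at most 10 in all, crops included, and the job is handed in when it is done.

```bash
ls; mkdir -p pics; python3 - <<'E'
from rig import env, optics
import cv2
for n in ("side","top"):
    c=optics.calibration(n); print(n,c)
    cv2.imwrite(f"pics/{n}0.png",optics.get_image(n)[:,:,::-1])
s=env.observe(); print(s['position'],s['tool_rot'],s['time_s'],s['ft_force'],s['grip_width'],env.hold_point_z)
E
```

```text
pics
side {'fov_y': 57.6266780680679, 'cx': 317.8117537534265, 'cy': 235.28042881633968, 'T': array([[-0.70546638, -0.50650446,  0.49575237,  0.15310951],
       [-0.70860556,  0.49027074, -0.50745715,  0.45182831],
       [ 0.01397643, -0.70928685, -0.7047814 ,  0.66661637],
       [ 0.        ,  0.        ,  0.        ,  1.        ]])}
top {'fov_y': 51.52427144472784, 'cx': 322.2007695816049, 'cy': 234.22236393821765, 'T': array([[-0.02046902, -0.99570993,  0.09023726,  0.4561508 ],
       [-0.99974572,  0.01953048, -0.01127174,  0.05078223],
       [ 0.009461  , -0.09044503, -0.99585651,  1.17450953],
       [ 0.        ,  0.        ,  0.        ,  1.        ]])}
[ 0.24401026 -0.49261057  0.2307626 ] [[ 8.96123837e-01  4.43803956e-01 -3.42024694e-04]
 [ 4.43804002e-01 -8.96122919e-01  1.31240484e-03]
 [ 2.75954295e-04 -1.32786919e-03 -9.99999080e-01]] 0.1 [-0.45969068 -0.32976453 -0.65448674] 0.08526374696016903 0.0187
```

View pics/side0.png

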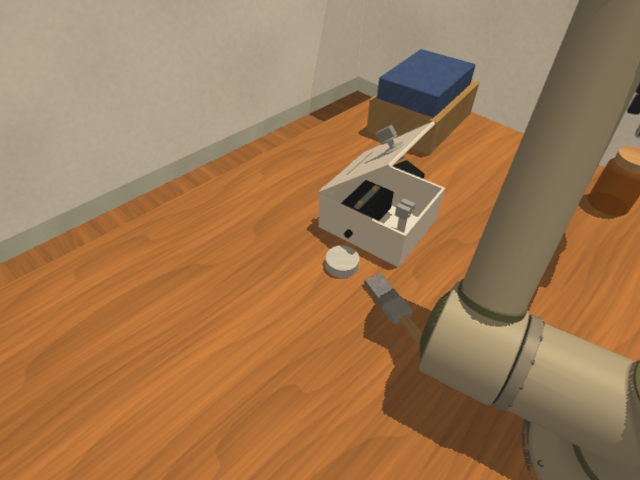

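View pics/top0.png

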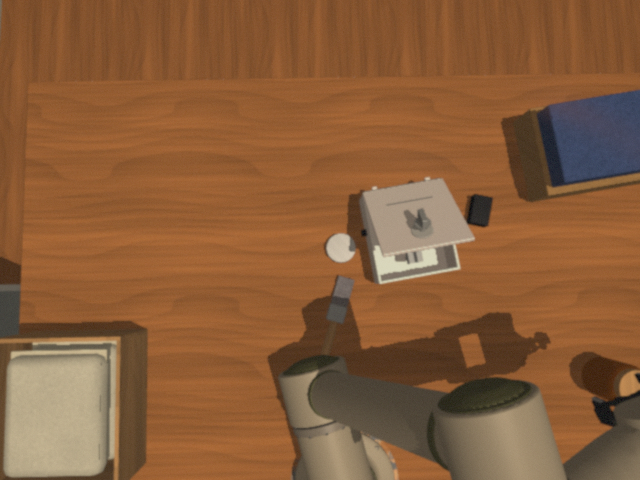

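The side view shows the box open: rim corners near (406,236), (443,188) and (320,190), lid free corners near (390,167) and (433,123), stud near (387,133). In the top view the hinge is on the far side (about 364,192 to 443,180), the near rim corners are at (378,282) and (460,269), the tin at (340,248), the battery at (480,210) and the brush from (340,300). I'll zoom in to refine these.

```bash
python3 - <<'E'
import cv2,numpy as np
a=cv2.imread('pics/side0.png')[115:275,310:450]; b=cv2.imread('pics/top0.png')[170:290,340:480]
A=cv2.resize(a,None,fx=3.6,fy=3.6,interpolation=cv2.INTER_CUBIC)[:576,:400*2]
f=lambda im,k:cv2.resize(im,None,fx=k,fy=k,interpolation=cv2.INTER_CUBIC)
A=f(a,2.8);B=f(b,2.8)
H=max(A.shape[0],B.shape[0]);
m=np.zeros((H,A.shape[1]+B.shape[1]+8,3),np.uint8);m[:A.shape[0],:A.shape[1]]=A;m[:B.shape[0],A.shape[1]+8:]=B
print(m.shape,A.shape,B.shape);cv2.imwrite('pics/m1.png',m)
E
```

```text
(448, 792, 3) (448, 392, 3) (336, 392, 3)
```

View pics/m1.png

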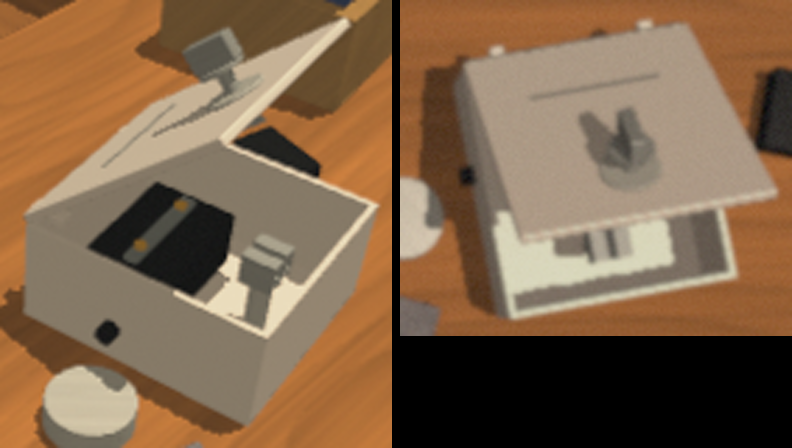

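```bash
cat > h.py <<'E'
from rig import env, optics
import numpy as np, cv2
from scipy.optimize import least_squares
def proj(n,P,c=None):
    c=c or optics.calibration(n); f=240/np.tan(np.radians(c['fov_y']/2)); T=np.array(c['T'])
    p=(np.asarray(P)-T[:3,3])@T[:3,:3]; return np.c_[c['cx']+f*p[:,0]/p[:,2],c['cy']+f*p[:,1]/p[:,2]]
def ray(n,u,v,z,c=None):
    c=c or optics.calibration(n); f=240/np.tan(np.radians(c['fov_y']/2)); T=np.array(c['T'])
    d=T[:3,:3]@[(u-c['cx'])/f,(v-c['cy'])/f,1]; o=T[:3,3]; return o+d*(z-o[2])/d[2]
def lidpt(s,y,h,a): return [.1-s*np.cos(a)+h*np.sin(a), y, .09+s*np.sin(a)+h*np.cos(a)]
def world(p,P):
    c,s=np.cos(p[2]),np.sin(p[2]); P=np.asarray(P); return np.c_[p[0]+c*P[:,0]-s*P[:,1],p[1]+s*P[:,0]+c*P[:,1],P[:,2]]
E
cat > fit.py <<'E'
from h import *
S=[(405.7,235),(444.6,188.6),(399.3,266.8),(318.9,227.5),(318.9,191.8),(435,122)]
T=[(379.3,283.6),(460.4,268.2),(384.3,255),(473.9,238.6),(442.5,178.9),(362.5,193.2)]
def pts(p):
    a=p[3]
    A=[[-.1,.09,.09],[-.1,-.09,.09],[-.1,.09,0],[.1,.09,0],[.1,.09,.09],lidpt(.2,-.09,.008,a)]
    B=[[-.1,.09,.09],[-.1,-.09,.09],lidpt(.2,.09,.008,a),lidpt(.2,-.09,.008,a),lidpt(.002,-.09,.008,a),lidpt(.002,.09,.008,a)]
    return world(p,A),world(p,B)
def r(p):
    A,B=pts(p); return np.r_[(proj('side',A)-S).ravel(),(proj('top',B)-T).ravel()]
o=least_squares(r,[.5,-.1,0,.7],loss='soft_l1'); p=o.x
print(p,np.degrees(p[2:]),r(p).reshape(-1,2).round(1).tolist())
print('edge',world(p,[lidpt(.2,0,.008,p[3])]),'stud closed',world(p,[[-.055,0,.141]]),'stud now',world(p,[lidpt(.155,0,.051,p[3])]))
print('tin',ray('top',340.5,248,.024),'bat',ray('top',480,210,.03),'brush',ray('top',340,300,.02),ray('top',350,276,.02))
E
python3 fit.py
```

```text
[ 0.55719974 -0.15590138  0.16061175  0.71943544] [ 9.20237534 41.22061428] [[0.0, -0.1], [1.0, -1.5], [-0.5, -0.4], [0.0, -1.7], [0.7, 2.5], [0.0, -1.0], [-0.1, 0.1], [-0.3, 0.6], [-1.7, 0.9], [0.9, 0.4], [-0.4, -1.4], [-0.6, -1.3]]
edge [[ 0.51261712 -0.16312409  0.22780945]] stud closed [[ 0.50290761 -0.1646971   0.141     ]] stud now [[ 0.57400009 -0.15317961  0.23049989]]
tin [ 0.52750693 -0.0039968   0.024     ] bat [ 0.60927031 -0.33068597  0.03      ] brush [ 4.07795887e-01 -1.78653154e-04  2.00000000e-02] [ 0.46241865 -0.02463695  0.02      ]
```

```bash
cat > go.py <<'E'
from h import *
P=np.array([.55720,-.15590,.16061])
def here():
    s=env.observe(); R=np.array(s['tool_rot']); t=s['position']-np.r_[P[:2],0]; c,n=np.cos(P[2]),np.sin(P[2])
    b=[c*t[0]+n*t[1],-n*t[0]+c*t[1],t[2]]
    yaw=np.degrees(np.arctan2(R[1,0],R[0,0]))-np.degrees(P[2])
    print('t',round(s['time_s'],2),'box-frame TCP mm',(np.array(b)*1000).round(1),'yaw rel',yaw.round(2),'F',np.round(s['ft_force'],2),'M',np.round(s['wrist_torque'],3),'w',round(s['grip_width']*1000,1),'grip',round(s['gripper_force'],1),'q',np.round(s['q'],0)); return np.array(b),yaw
if __name__=='__main__': here()
E
python3 - <<'E'
from go import *
b,y=here()
for d in (46,41.2,30,20,10,5,0):
    c=np.array(lidpt(.19,-.05,.008,np.radians(d)))+[.011,0,0]; print(d,(c*1000).round(1))
E
python3 -m jog '[{"linear":[0,0,-0.9],"roll":0.86},{"linear":[0,0,-0.9],"roll":0.86},{"linear":[0,0,0],"roll":0.86},{"linear":[0,0,0],"roll":0.85},{"linear":[0,0,0],"roll":0}]' -1 20
python3 go.py
```

```text
t 0.1 box-frame TCP mm [-363.  -282.3  230.8] yaw rel 17.14 F [-0.46 -0.33 -0.65] M [ 0.017 -0.032 -0.001] w 85.3 grip 0.0 q [-76.  22.  74.  -0.  84. -12.]
46 [-15.2 -50.  232.2]
41.2 [-26.7 -50.  221.2]
30 [-49.5 -50.  191.9]
20 [-64.8 -50.  162.5]
10 [-74.7 -50.  130.9]
5 [-77.6 -50.  114.5]
0 [-79. -50.  98.]
time_s: 0.52
position: [0.244, -0.4928, 0.3034]
tool_rot: [[0.988, 0.157, 0.0], [0.157, -0.988, -0.0], [0.0, 0.0, -1.0]]
ft_force: [-0.3, -0.9, -0.9]
grip_width: 0.0257
gripper_force: 0.0
t 0.52 box-frame TCP mm [-363.  -282.5  303.4] yaw rel -0.15 F [-0.29 -0.89 -0.87] M [-0.003 -0.015  0.016] w 25.7 grip 0.0 q [-76.  20.  66.  -0.  94.   5.]
```

```bash
python3 -m jog '[{"linear":[0.7,-0.484,0]},{"linear":[0.7,-0.484,0]},{"linear":[0.7,-0.484,0]},{"linear":[0.7,-0.484,0]},{"linear":[0.7,-0.484,0]},{"linear":[0.7,-0.484,0]},{"linear":[0.7,-0.484,0]},{"linear":[0.7,-0.484,0]},{"linear":[0.7,-0.484,0]},{"linear":[0.7,-0.484,0]},{"linear":[0.7,-0.484,0]},{"linear":[0.7,-0.484,0]}]' >/dev/null; python3 -m jog '[{"linear":[0,0,0]},{"linear":[0,0,0]}]' >/dev/null; python3 go.py; python3 - <<'E'
from h import *
cv2.imwrite('pics/s2.png',optics.get_image('side')[60:320,280:560,::-1])
E
```

```text
t 0.52 box-frame TCP mm [-363.  -282.5  303.4] yaw rel -0.15 F [-0.29 -0.89 -0.87] M [-0.003 -0.015  0.016] w 25.7 grip 0.0 q [-76.  20.  66.  -0.  94.   5.]invalid input
invalid input
```

View pics/s2.png

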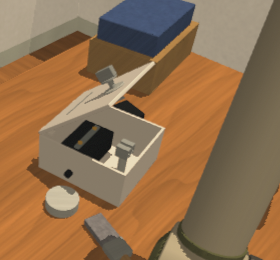

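The picture shows the scene unchanged. Both calls were rejected as invalid, apparently because each row needs a "roll" value.

```bash
python3 -m jog '[{"linear":[0.7,-0.484,0],"roll":0},{"linear":[0.7,-0.484,0],"roll":0},{"linear":[0.7,-0.484,0],"roll":0},{"linear":[0.7,-0.484,0],"roll":0},{"linear":[0.7,-0.484,0],"roll":0},{"linear":[0.7,-0.484,0],"roll":0},{"linear":[0.7,-0.484,0],"roll":0},{"linear":[0.7,-0.484,0],"roll":0},{"linear":[0.7,-0.484,0],"roll":0},{"linear":[0.7,-0.484,0],"roll":0},{"linear":[0.7,-0.484,0],"roll":0},{"linear":[0.7,-0.484,0],"roll":0}]' >/dev/null; python3 -m jog '[{"linear":[0,0,0],"roll":0},{"linear":[0,0,0],"roll":0}]' >/dev/null; python3 go.py
```

```text
t 1.73 box-frame TCP mm [-26.1 -49.1 302.4] yaw rel 0.27 F [-1.64 -0.15  0.37] M [-0.035  0.007 -0.016] w 0.2 grip 0.0 q [-33.  23.  61.  -0.  96.  48.]
```

```bash
python3 -m jog '[{"linear":[0,0,0.5],"roll":0},{"linear":[0,0,0.5],"roll":0},{"linear":[0,0,0.5],"roll":0},{"linear":[0,0,0.4],"roll":0},{"linear":[-0.19,0,0.28],"roll":0},{"linear":[-0.19,0,0.28],"roll":0},{"linear":[-0.19,0,0.28],"roll":0}]' >/dev/null; python3 go.py;  python3 -m jog '[{"linear":[-0.13,0,0.25],"roll":0},{"linear":[-0.13,0,0.25],"roll":0},{"linear":[-0.13,0,0.25],"roll":0}]' >/dev/null; python3 go.py
```

```text
t 2.32 box-frame TCP mm [-51.  -50.9 193.1] yaw rel 0.01 F [1.43 0.66 0.79] M [ 0.117 -0.221  0.042] w -0.0 grip 0.7 q [-35.  24.  77.  -0.  79.  46.]
t 2.57 box-frame TCP mm [-66.5 -51.  163.3] yaw rel 0.0 F [1.16 0.22 0.33] M [ 0.072 -0.217 -0.01 ] w 0.1 grip 0.6 q [-36.  25.  82.   0.  74.  45.]
```

```bash
python3 -m jog '[{"linear":[-0.08,0,0.27],"roll":0},{"linear":[-0.08,0,0.27],"roll":0},{"linear":[-0.08,0,0.27],"roll":0},{"linear":[-0.04,0,0.2],"roll":0},{"linear":[-0.03,0,0.2],"roll":0}]' >/dev/null; python3 go.py;  python3 -m jog '[{"linear":[-0.01,0,0.1],"roll":0},{"linear":[-0.01,0,0.1],"roll":0},{"linear":[0,0,0],"roll":0},{"linear":[0,0,0],"roll":0}]' >/dev/null; python3 go.py
```

```text
t 2.98 box-frame TCP mm [-78.6 -50.9 114.8] yaw rel -0.02 F [-1.49 -0.63  2.13] M [-0.089  0.117  0.008] w 0.1 grip 0.5 q [-37.  27.  87.  -0.  66.  44.]
t 3.32 box-frame TCP mm [-78.5 -50.3 107.4] yaw rel 0.0 F [-0.42  0.03  0.27] M [ 0.026 -0.036 -0.081] w 0.2 grip 0.0 q [-37.  27.  88.   0.  65.  44.]
```

```bash
python3 -m jog '[{"linear":[0,0,0.1],"roll":0},{"linear":[0,0,0.08],"roll":0},{"linear":[0,0,0],"roll":0}]' >/dev/null; python3 go.py;  python3 -m jog '[{"linear":[0,0,0.05],"roll":0},{"linear":[0,0,0],"roll":0},{"linear":[0,0,0],"roll":0}]' >/dev/null; python3 go.py
```

```text
t 3.57 box-frame TCP mm [-78.6 -50.1  99.6] yaw rel -0.0 F [ 0.81 -0.54  0.03] M [ 0.041  0.036 -0.017] w -0.2 grip 0.0 q [-37.  28.  88.   0.  64.  44.]
t 3.82 box-frame TCP mm [-78.5 -50.2  98.1] yaw rel -0.01 F [-0.16 -0.52 -0.52] M [ 0.032 -0.044 -0.031] w -0.5 grip 0.0 q [-37.  28.  88.   0.  64.  44.]
```

```bash
 python3 - <<'E'
from h import *
a=optics.get_image('side')[100:280,290:470,::-1]
cv2.imwrite('pics/s3.png',cv2.resize(a,None,fx=3,fy=3,interpolation=cv2.INTER_CUBIC))
E
```

```text
(no output)
```

View pics/s3.png

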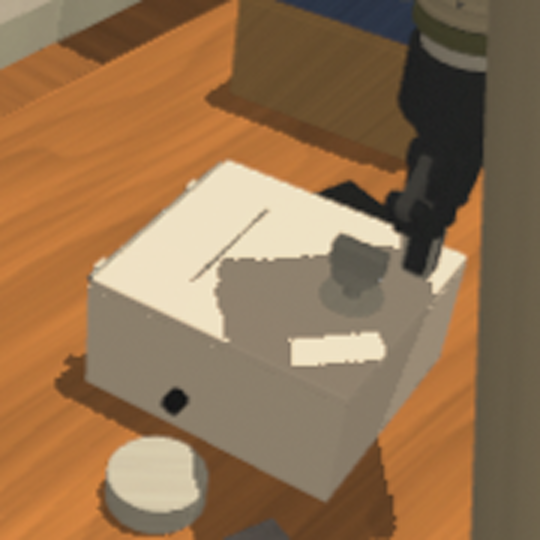

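The lid looks closed, with the fingertips on its surface and the stud at about (360,270) in the crop. Next I press lightly until I feel the rim, which also gives the arm's stiffness.

```bash
python3 -m jog '[{"linear":[0,0,0.025],"roll":0},{"linear":[0,0,0],"roll":0},{"linear":[0,0,0],"roll":0}]' >/dev/null; python3 go.py;  python3 -m jog '[{"linear":[0,0,0.025],"roll":0},{"linear":[0,0,0],"roll":0},{"linear":[0,0,0],"roll":0}]' >/dev/null; python3 go.py
```

```text
t 4.12 box-frame TCP mm [-78.5 -50.2  98. ] yaw rel -0.0 F [-2.82  2.6   8.05] M [0.273 0.427 0.036] w -0.1 grip 4.4 q [-37.  28.  88.  -0.  64.  44.]
t 4.37 box-frame TCP mm [-78.5 -50.3  97.9] yaw rel 0.01 F [-4.83  2.93 16.96] M [ 0.491  0.913 -0.057] w -0.1 grip 8.6 q [-37.  28.  88.  -0.  63.  44.]
```

```bash
python3 -m jog '[{"linear":[0,0,-0.3],"roll":0},{"linear":[0,0,-0.9],"roll":0},{"linear":[0,0,-0.9],"roll":0},{"linear":[0.2,-0.42,-0.5],"roll":0},{"linear":[0.2,-0.42,0],"roll":0},{"linear":[0.2,-0.41,0],"roll":0},{"linear":[0,0,0],"roll":0},{"linear":[0,0,0],"roll":0}]' 0.1 20 >/dev/null; python3 - <<'E'
from go import *
b,y=here()
c=optics.calibration('wrist'); print(c)
im=optics.get_image('wrist'); cv2.imwrite('pics/w4.png',im[:,:,::-1])
for z in (.141,): print(proj('wrist',world(P,[[-.055,0,z],[-.036,0,z],[-.074,0,z],[-.1,.09,.098],[-.1,-.09,.098]]),c).round(1).tolist())
cv2.imwrite('pics/t4.png',optics.get_image('top')[170:300,340:500,::-1])
E
```

```text
t 5.03 box-frame TCP mm [-5.440e+01  2.000e-01  2.001e+02] yaw rel 0.08 F [-0.35  0.45  0.34] M [ 0.047 -0.027  0.001] w 47.0 grip 0.0 q [-31.  21.  81.  -0.  78.  50.]
{'fov_y': 62.15570123441622, 'cx': 318.82002114337996, 'cy': 240.6991641958491, 'T': array([[ 1.61226729e-01, -9.46884913e-01, -2.78235338e-01,
         5.74104065e-01],
       [-9.86917194e-01, -1.54507352e-01, -4.60644232e-02,
        -1.52246748e-01],
       [ 6.28302189e-04,  2.82022055e-01, -9.59407716e-01,
         3.42376539e-01],
       [ 0.00000000e+00,  0.00000000e+00,  0.00000000e+00,
         1.00000000e+00]])}
[[320.1, 264.1], [320.2, 229.8], [320.0, 296.7], [185.7, 305.5], [453.6, 305.7]]
```

View pics/w4.png

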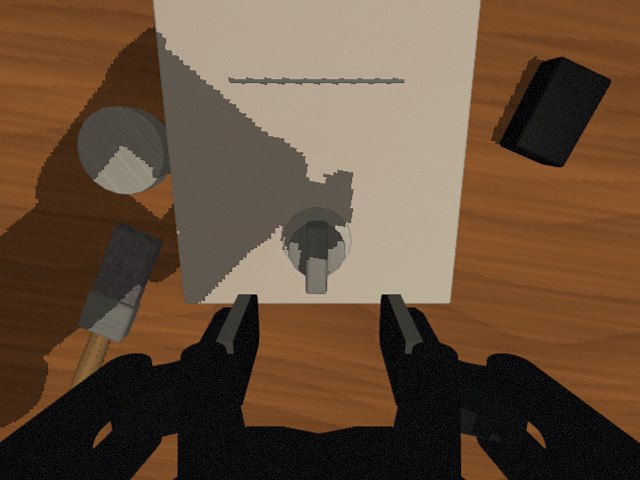

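The wrist view shows the wing along the image column from (317,222) to (316,293), the near lid edge at row 303 with corners (184,303) and (451,303), and the finger pads at columns 258 and 380. That puts the stud a few pixels left of the finger midline. The tin, brush and battery are clear. I compare it with the projected tool axis.

```bash
python3 - <<'E'
from go import *
c=optics.calibration('wrist'); s=env.observe(); t=np.array(s['position'])
print('TCP axis',proj('wrist',[t+[0,0,z-t[2]] for z in (.2,.141,.121,.098)],c).round(1).tolist())
for dx,dy in ((0,0),(.002,.0015)):
  print(proj('wrist',world(P,[[-.055+a+dx,b+dy,z] for a in (.019,-.019) for b in (.006,-.006) for z in (.141,.121)]),c).round(0).tolist())
im=cv2.imread('pics/w4.png')[190:320,240:400]; t=cv2.imread('pics/t4.png'); 
A=cv2.resize(im,None,fx=3,fy=3,interpolation=cv2.INTER_CUBIC);B=cv2.resize(t[:130,:106],None,fx=3,fy=3,interpolation=cv2.INTER_CUBIC)
m=np.hstack([A,B]);cv2.imwrite('pics/m5.png',m);print(m.shape)
E
```

```text
TCP axis [[320.2, 313.7], [319.8, 263.2], [319.7, 251.7], [319.6, 240.6]]
[[307.0, 229.0], [308.0, 220.0], [330.0, 229.0], [329.0, 220.0], [307.0, 296.0], [308.0, 282.0], [329.0, 296.0], [328.0, 282.0]]
[[304.0, 226.0], [305.0, 217.0], [327.0, 226.0], [326.0, 217.0], [305.0, 293.0], [306.0, 279.0], [327.0, 293.0], [326.0, 279.0]]
(390, 798, 3)
```

View pics/m5.png

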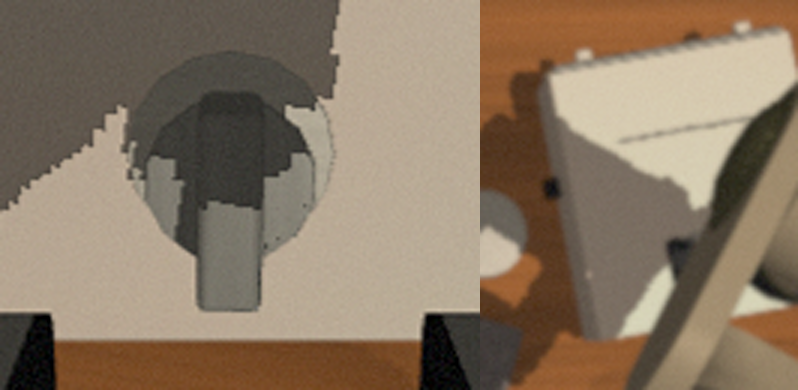

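```bash
python3 -m jog '[{"linear":[0.02,-0.03,0.6],"roll":0},{"linear":[0,0,0.6],"roll":0},{"linear":[0,0,0.5],"roll":0},{"linear":[0,0,0.175],"roll":0},{"linear":[0,0,0],"roll":0},{"linear":[0,0,0],"roll":0}]' 0.1 25 >/dev/null; python3 go.py
python3 -m jog '[{"linear":[0,0,0],"roll":0},{"linear":[0,0,0],"roll":0},{"linear":[0,0,0],"roll":0},{"linear":[0,0,0],"roll":0},{"linear":[0,0,0],"roll":0},{"linear":[0,0,0],"roll":0},{"linear":[0,0,0],"roll":0},{"linear":[0,0,0],"roll":0}]' -1 25 >/dev/null; python3 go.py
```

```text
t 5.63 box-frame TCP mm [-53.6   0.2 125.7] yaw rel -0.05 F [-0.29 -0.23  0.26] M [ 0.044 -0.034 -0.013] w 46.9 grip 0.0 q [-31.  26.  87.  -0.  67.  50.]
t 6.3 box-frame TCP mm [-53.6   1.1 125.3] yaw rel -0.0 F [0.8  4.55 2.92] M [ 0.703 -0.207 -0.021] w 11.1 grip 28.4 q [-31.  26.  87.   0.  67.  50.]
```

```bash
python3 -m jog '[{"linear":[0,-0.015,0],"roll":0},{"linear":[0,0,0],"roll":0},{"linear":[0,0,0],"roll":0}]' >/dev/null; python3 go.py
python3 -m jog '[{"linear":[0,0,0.05],"roll":0},{"linear":[0,0,0.05],"roll":0},{"linear":[0,0,0],"roll":0},{"linear":[0,0,0],"roll":0}]' >/dev/null; python3 go.py
```

```text
t 6.55 box-frame TCP mm [-53.6   1.3 125.3] yaw rel -0.01 F [1.85 1.64 3.17] M [ 0.272 -0.319 -0.009] w 11.2 grip 28.4 q [-31.  26.  87.  -0.  67.  50.]
t 6.88 box-frame TCP mm [-53.6   1.3 121.1] yaw rel -0.01 F [1.7  1.79 3.72] M [ 0.181 -0.353 -0.02 ] w 11.1 grip 28.5 q [-31.  26.  87.  -0.  67.  50.]
```

```bash
python3 -m jog '[{"linear":[0,0,0.05],"roll":0},{"linear":[0,0,0.04],"roll":0},{"linear":[0,0,0],"roll":0},{"linear":[0,0,0],"roll":0}]' >/dev/null; python3 go.py
python3 -m jog '[{"linear":[0,0,0.0125],"roll":0},{"linear":[0,0,0],"roll":0},{"linear":[0,0,0],"roll":0}]' >/dev/null; python3 go.py
```

```text
t 7.22 box-frame TCP mm [-53.6   1.3 117.6] yaw rel -0.01 F [1.77 0.78 6.07] M [ 0.055 -0.471 -0.077] w 11.2 grip 28.7 q [-31.  26.  88.  -0.  66.  50.]
t 7.47 box-frame TCP mm [-53.6   1.3 117.2] yaw rel -0.01 F [2.03 0.24 5.4 ] M [ 0.063 -0.485 -0.05 ] w 11.1 grip 28.7 q [-31.  26.  88.  -0.  66.  50.]
```

```bash
python3 -m jog '[{"linear":[0,0,0.0125],"roll":0},{"linear":[0,0,0],"roll":0},{"linear":[0,0,0],"roll":0}]' >/dev/null; python3 go.py
```

```text
t 7.72 box-frame TCP mm [-53.6   1.3 116.7] yaw rel -0.01 F [1.74 1.17 5.48] M [ 0.039 -0.377 -0.05 ] w 11.1 grip 28.7 q [-31.  26.  88.  -0.  66.  50.]
```

```bash
python3 -m jog '[{"linear":[0,0,0.0125],"roll":0},{"linear":[0,0,0],"roll":0},{"linear":[0,0,0],"roll":0}]' >/dev/null; python3 go.py; python3 -m jog '[{"linear":[0,0,0.0125],"roll":0},{"linear":[0,0,0],"roll":0},{"linear":[0,0,0],"roll":0}]' >/dev/null; python3 go.py
```

```text
t 7.97 box-frame TCP mm [-53.6   1.3 116.2] yaw rel -0.01 F [1.89 1.61 5.04] M [ 0.065 -0.467 -0.01 ] w 11.3 grip 28.7 q [-31.  26.  88.  -0.  66.  50.]
t 8.22 box-frame TCP mm [-53.6   1.3 115.7] yaw rel -0.01 F [1.7  0.82 5.11] M [ 0.082 -0.488 -0.022] w 11.1 grip 28.7 q [-31.  26.  88.  -0.  66.  50.]
```

```bash
sed -i "s/,'q',np.round(s\['q'\],0)//" go.py; python3 go.py
```

```text
t 8.22 box-frame TCP mm [-53.6   1.3 115.7] yaw rel -0.01 F [1.7  0.82 5.11] M [ 0.082 -0.488 -0.022] w 11.1 grip 28.7
```

```bash
python3 -m jog '[{"linear":[0,0,0.0125],"roll":0},{"linear":[0,0,0],"roll":0},{"linear":[0,0,0],"roll":0}]' >/dev/null; python3 go.py; python3 -m jog '[{"linear":[0,0,0.0125],"roll":0},{"linear":[0,0,0],"roll":0},{"linear":[0,0,0],"roll":0}]' >/dev/null; python3 go.py
```

```text
t 8.47 box-frame TCP mm [-53.6   1.3 115.4] yaw rel -0.01 F [2.12 1.07 6.33] M [ 0.113 -0.383  0.01 ] w 11.5 grip 28.9
t 8.72 box-frame TCP mm [-53.5   1.3 115.4] yaw rel -0.0 F [ 0.42  0.71 11.62] M [ 0.211 -0.19  -0.117] w 11.3 grip 29.5
```

```bash
python3 -m jog '[{"linear":[0,0,0.0125],"roll":0},{"linear":[0,0,0],"roll":0},{"linear":[0,0,0],"roll":0}]' >/dev/null; python3 go.py
```

```text
t 8.97 box-frame TCP mm [-53.5   1.2 115.4] yaw rel 0.0 F [ 0.    1.69 14.57] M [ 0.372  0.02  -0.049] w 11.5 grip 30.0
```

```bash
python3 -m jog '[{"linear":[0,0,-0.05],"roll":0},{"linear":[0,0,-0.05],"roll":0},{"linear":[0,0,0],"roll":0},{"linear":[0,0,0],"roll":0}]' >/dev/null; python3 go.py
```

```text
t 9.3 box-frame TCP mm [-53.6   1.4 118.3] yaw rel -0.01 F [ 2.54 -0.2   4.38] M [-0.004 -0.507 -0.065] w 11.1 grip 28.6
```

```bash
python3 -m jog '[{"linear":[0,0,-0.0075],"roll":0},{"linear":[0,0,0],"roll":0},{"linear":[0,0,0],"roll":0}]' >/dev/null; python3 go.py; python3 -m jog '[{"linear":[0,0,0],"roll":0.4},{"linear":[0,0,0],"roll":0.4},{"linear":[0,0,0],"roll":0},{"linear":[0,0,0],"roll":0}]' >/dev/null; python3 go.py
```

```text
t 9.55 box-frame TCP mm [-53.6   1.4 118.3] yaw rel -0.01 F [3.76 0.93 4.  ] M [-0.061 -0.554 -0.055] w 11.2 grip 28.6
t 9.88 box-frame TCP mm [-53.6   1.4 118.4] yaw rel -3.95 F [3.25 0.4  5.32] M [-0.176 -0.542  0.005] w 11.0 grip 28.6
```

```bash
python3 -m jog '[{"linear":[0,0,0],"roll":0.5},{"linear":[0,0,0],"roll":0.5},{"linear":[0,0,0],"roll":0},{"linear":[0,0,0],"roll":0}]' >/dev/null; python3 go.py
```

```text
t 10.22 box-frame TCP mm [-53.7   1.3 118.4] yaw rel -8.9 F [ 3.79 -0.79  4.95] M [-0.243 -0.597 -0.063] w 10.9 grip 28.6
```

```bash
python3 -m jog '[{"linear":[0,0,0],"roll":0.6},{"linear":[0,0,0],"roll":0.6},{"linear":[0,0,0],"roll":0.6},{"linear":[0,0,0],"roll":0.6},{"linear":[0,0,0],"roll":0.6},{"linear":[0,0,0],"roll":0},{"linear":[0,0,0],"roll":0}]' >/dev/null; python3 go.py
```

```text
t 10.8 box-frame TCP mm [-53.8   1.2 118.4] yaw rel -23.86 F [ 2.22 -1.68  4.8 ] M [-0.632 -0.551  0.009] w 11.4 grip 28.6
```

```bash
python3 -m jog '[{"linear":[0,0,0],"roll":0.7},{"linear":[0,0,0],"roll":0.7},{"linear":[0,0,0],"roll":0.7},{"linear":[0,0,0],"roll":0.7},{"linear":[0,0,0],"roll":0.7},{"linear":[0,0,0],"roll":0.7},{"linear":[0,0,0],"roll":0},{"linear":[0,0,0],"roll":0}]' >/dev/null; python3 go.py
```

```text
t 11.47 box-frame TCP mm [-53.9   1.2 118.4] yaw rel -44.82 F [ 1.99 -3.68  3.86] M [-0.922 -0.27  -0.04 ] w 11.1 grip 28.6
```

```bash
python3 -m jog '[{"linear":[0,0,0],"roll":0.7},{"linear":[0,0,0],"roll":0.7},{"linear":[0,0,0],"roll":0.7},{"linear":[0,0,0],"roll":0.7},{"linear":[0,0,0],"roll":0.7},{"linear":[0,0,0],"roll":0.7},{"linear":[0,0,0],"roll":0},{"linear":[0,0,0],"roll":0}]' >/dev/null; python3 go.py;  python3 -m jog '[{"linear":[0,0,0],"roll":0.6},{"linear":[0,0,0],"roll":0.6},{"linear":[0,0,0],"roll":0.6},{"linear":[0,0,0],"roll":0},{"linear":[0,0,0],"roll":0}]' >/dev/null; python3 go.py
```

```text
t 12.13 box-frame TCP mm [-54.1   1.1 118.3] yaw rel -65.85 F [ 0.83 -5.44  5.5 ] M [-1.052 -0.138 -0.008] w 11.2 grip 28.6
t 12.55 box-frame TCP mm [-54.2   1.1 118.3] yaw rel -74.84 F [-0.12 -4.33  4.72] M [-1.075  0.041 -0.069] w 11.3 grip 28.6
```

```bash
python3 -m jog '[{"linear":[0,0,0],"roll":0.6},{"linear":[0,0,0],"roll":0.5},{"linear":[0,0,0],"roll":0},{"linear":[0,0,0],"roll":0},{"linear":[0,0,0],"roll":0}]' >/dev/null; python3 go.py; python3 -m jog '[{"linear":[0,0,0],"roll":0.2},{"linear":[0,0,0],"roll":0},{"linear":[0,0,0],"roll":0}]' >/dev/null; python3 go.py
```

```text
t 12.97 box-frame TCP mm [-54.2   1.1 118.3] yaw rel -80.33 F [-0.33 -5.93  5.18] M [-1.059 -0.014 -0.075] w 11.0 grip 28.6
t 13.22 box-frame TCP mm [-54.2   1.1 118.3] yaw rel -81.33 F [ 0.25 -5.34  4.78] M [-1.104  0.063 -0.067] w 11.1 grip 28.6
```

```bash
python3 -m jog '[{"linear":[0,0,-0.025],"roll":0},{"linear":[0,0,-0.025],"roll":0},{"linear":[0,0,0],"roll":0},{"linear":[0,0,0],"roll":0}]' >/dev/null; python3 go.py; python3 -m jog '[{"linear":[0,0,0],"roll":0},{"linear":[0,0,0],"roll":0},{"linear":[0,0,0],"roll":0},{"linear":[0,0,0],"roll":0},{"linear":[0,0,0],"roll":0}]' 0.1 >/dev/null; python3 go.py
```

```text
t 13.55 box-frame TCP mm [-54.3   1.1 120.2] yaw rel -81.33 F [ 0.48 -6.57  4.42] M [-1.019 -0.002 -0.079] w 11.3 grip 28.6
t 13.97 box-frame TCP mm [-54.    1.9 120. ] yaw rel -81.47 F [ 0.27 -0.23  0.91] M [-0.008  0.078  0.002] w 47.1 grip 0.0
```

Released. I lift straight up and check with the wrist and side views.

```bash
python3 -m jog '[{"linear":[0,0,-0.3],"roll":0},{"linear":[0,0,-0.6],"roll":0},{"linear":[0,0,-0.7],"roll":0},{"linear":[0,0,-0.7],"roll":0},{"linear":[0,0,-0.7],"roll":0},{"linear":[0,0,0],"roll":0},{"linear":[0,0,0],"roll":0}]' >/dev/null; python3 - <<'E'
from go import *
here(); c=optics.calibration('wrist')
w=optics.get_image('wrist')[:,:,::-1]; s=optics.get_image('side')[110:290,290:470,::-1]
for z in (.141,.1335): print(z,proj('wrist',world(P,[[-.054,.0013,z]]),c).round(1),proj('side',world(P,[[-.054,.0013,z]]))-[290,110])
cv2.imwrite('pics/m6.png',np.hstack([cv2.resize(w,(480,360)),cv2.resize(s,(320,360))[:, :320]]))
E
```

```text
t 14.55 box-frame TCP mm [-53.5   1.5 241.3] yaw rel -81.48 F [ 0.68  0.12 -0.34] M [ 0.026 -0.008  0.01 ] w 46.8 grip 0.0
0.141 [[320.1 240.7]] [[120.12359649  71.1146851 ]]
0.1335 [[320.1 237.5]] [[119.50422756  74.14068027]]
```

View pics/m6.png

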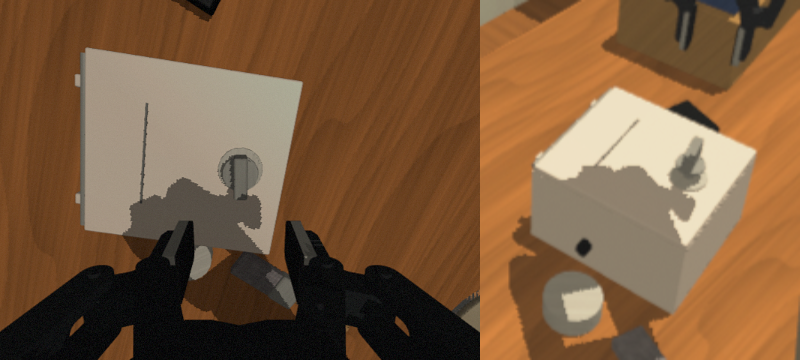

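The wrist view shows the wing at about (240,178), turned to match the tool (about 81°), the lid flat and the neighbours undisturbed. I check the stud height in a zoomed side view with predicted wing-top outlines drawn for two heights.

```bash
python3 - <<'E'
from go import *
im=optics.get_image('side')[:,:,::-1].copy(); x0,y0=380,160; k=9
crop=cv2.resize(im[y0:y0+60,x0:x0+60],None,fx=k,fy=k,interpolation=cv2.INTER_CUBIC); o=crop.copy()
a=np.radians(-81.4)
for z,col in ((.141,(0,0,255)),(.137,(0,255,0))):
    q=[[-.054+np.cos(a)*u-np.sin(a)*v,.0013+np.sin(a)*u+np.cos(a)*v,z] for u,v in ((.019,.006),(.019,-.006),(-.019,-.006),(-.019,.006))]
    # lid corners for calibration offset
    p=((proj('side',world(P,q))-[x0,y0]+.5)*k).astype(np.int32); cv2.polylines(o,[p],True,col,1)
q=((proj('side',world(P,[[-.1,.09,.098],[-.1,-.09,.098],[.1,-.09,.098]]))-[290,110]+.5)*2).astype(np.int32)
L=cv2.resize(im[110:290,290:470],None,fx=2,fy=2); cv2.polylines(L,[q],False,(0,0,255),1)
L=L[0:300,50:310]
m=np.zeros((540,800,3),np.uint8);m[:540,:540]=o;m[:300,540:800]=L;cv2.imwrite('pics/m7.png',m)
E
```

```text
(no output)
```

View pics/m7.png

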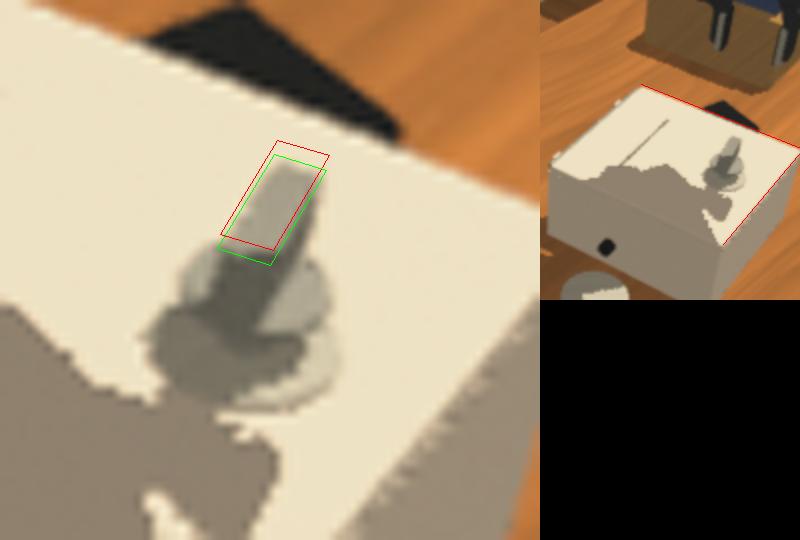

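The drawn lid outline fits the picture, so the lid is shut. The wing top lies on the green outline, about 4 mm in, not the red "up" one, so the stud is held in its notch. Handing in.

```bash
python3 -c "
from rig import env
print(env.close_job())"
```

```text
the job is handed in; nothing more can be done
None
```

The job is handed in; the judge returned no verdict. The lid is shut, and the stud is turned about 81° clockwise, sits about 4 mm in (consistent with its notch) and has been let go; the tin, brush and battery were not touched.

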